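Set out the hose-crimping kit on its holders

TASK

Set out the kit for the next hose job: put each of the four loose parts on the holder made for it - the steel sleeve over the thick post, the crimp ferrule over the thin pin, the die set into the rectangular cradle and the black tee into the T-shaped nest with its branch out through the gap in front. Each must end upright, fully down on its holder's base plate and let go. Leave the brass nipple and the red-banded coupler that lie among them where they are.

Things in the scene. Friction and masses are not known exactly. Their poses are not given: they have to be found in the camera images.
- steel_sleeve: Plain turned steel sleeve (short pale tube) standing on end, outside diameter 52 mm, height 46 mm, bore 38 mm clear right through, 0.24 kg. Origin at the centre of its underside, z up.
- ferrule: Grey zinc crimp ferrule (small barrel) standing on end, outside diameter 30 mm, height 42 mm, hole right through: 20 mm clear at the foot, narrowing to 15 mm in the top 9 mm; 0.05 kg. Origin at the centre of its underside, z up.
- die_set: Dark steel set of crimping dies, a ribbed block 48 mm (x) by 84 mm (y) by 46 mm high, 0.62 kg; grip it across the 48 mm. Origin at the centre of its underside, z up, y along its length; turned half round it is the same. Not the like set that stands in the far left corner of the bench, out of reach.
- black_tee: Black forged pipe tee lying flat, 24 mm thick (high), 0.2 kg. Its run is a bar along y, 70 mm long (y from -35 to 35), lying at x from -1 to 23 mm; its branch, 24 mm wide (y from -12 to 12), sticks out of the middle of the run to x = -26 mm. Origin on the underside, z up. It can be gripped across the branch at x = -13 mm.
- thick_post: Holder for the sleeve, fixed: round grey foot 88 mm across and 8 mm thick with an upright steel post 26 mm thick in its middle, top 62 mm above the bench, tapered over its upper 16 mm. Origin on the post's axis at bench height, z up. The sleeve belongs over the post, standing on the foot 8 mm above this origin.
- thin_pin: Holder for the ferrule, fixed: round grey foot 68 mm across and 8 mm thick with an upright steel pin 10 mm thick in its middle, top 40 mm above the bench, tapered over its upper 8 mm. Origin on the pin's axis at bench height, z up. The ferrule belongs over the pin, standing on the foot 8 mm above this origin.
- die_cradle: Holder for the die set, fixed: grey plate 98 (x) by 126 (y) by 8 mm with a black rectangular pad; steel tabs with lips flared outward, 25 mm high, at the corners of a pocket 58 (x) by 94 mm (y), none within 27 mm of mid long side. Origin: pocket centre at bench height, z up, y along the pocket. The die set belongs flat on the plate, 8 mm above this origin, length along y, either way round.
- tee_nest: Holder for the tee, fixed: grey plate 100 (x) by 116 (y) by 8 mm, black T-shaped pad, flared steel tabs 18 mm high round the run (5 mm play): behind it at x=28, beyond its ends at y=-40 and 40, and two short ones in front at x=-6 to -13 (y 31 to 41 either side); the branch points to -x between those. Origin at bench height, z up. The tee lies flat, its origin 8 mm above this one, axes alike.
- brass_nipple: Bystander, to be left alone: loose brass hex nipple lying on its side, 59 mm long (y), 31 mm wide, 27 mm high. Origin at the centre of its underside, z up.
- red_coupler: Bystander, to be left alone: loose pale quick coupler with a red band, lying on its side, 58 mm long (y), 26 mm wide, 27 mm high. Origin at the centre of its underside, z up.
Things that resemble listed ones, but are neither listed nor needed, are in the scene too. Leave any blue look-alike of the steel_sleeve alone.

How it is judged:
At the end, for the whole second after the job is handed in: Sleeve over the thick post and ferrule over the thin pin (axes within 10 mm), die set in the cradle and tee in the nest (origins within 13 mm, long axes within 0.25 rad); each stands on its base plate (underside 4 to 12 mm above the bench), upright within 0.1 rad, at rest and let go (z of steel_sleeve in the frame of thick_post between 0.004 and 0.012 m and angle between each of steel_sleeve, ferrule, die_set, black_tee's own z axis and vertical below 0.1 rad and linear speed of each of steel_sleeve, ferrule, die_set, black_tee below 0.02 m/s and angular speed of each of steel_sleeve, ferrule, die_set, black_tee below 0.2 rad/s and horizontal distance between steel_sleeve and thick_post below 0.01 m and z of ferrule in the frame of thin_pin between 0.004 and 0.012 m and horizontal distance between ferrule and thin_pin below 0.01 m and z of die_set in the frame of die_cradle between 0.004 and 0.012 m and horizontal distance between die_set and die_cradle below 0.013 m and angle between the y axis of die_set and the y axis of die_cradle, either way round below 0.25 rad and z of black_tee in the frame of tee_nest between 0.004 and 0.012 m and horizontal distance between black_tee and tee_nest below 0.013 m and angle between the y axis of black_tee and the y axis of tee_nest, either way round below 0.25 rad); the robot touches nothing.
It fails at once if the brass nipple is moved more than 30 mm (distance of brass_nipple from where it was at the start of the episode above 0.03 m).
It fails at once if the red-banded coupler is moved more than 30 mm (distance of red_coupler from where it was at the start of the episode above 0.03 m).
It also fails if it takes over 109 s, if anything falls off the work surface, if the arm or the gripper's body presses on something with over 40 N, if the wrist force passes 120 N, or if a joint passes its speed limit or range.

ROBOT

A 6-joint arm with a two-finger parallel gripper is mounted at the origin on a cart in front of the work surface, level with it; the furniture and walls round the work are solid. World frame = base frame: x ahead of the robot, y to its left, z up, the work surface at z = 0. Lengths are in m, angles in rad, forces in N, time in s.
With the tool pointing down it reaches from about 0.4 to 0.925 m from the base axis. Payload 3.4 kg.
Tool frame: the origin (TCP) lies at the very end of the fingers, on their centre line; the grasp point (between the pads) lies 19 mm behind it; z points along the fingers, y is the line along which they close (so a half turn about z gives the same grasp; the last joint's range is limited). The gripper opens to 85 mm and grips with 20 to 120 N. Pads are 22 mm wide; open, the fingers measure 114 mm over their backs; the gripper's body (76 mm by 85 mm) begins 54 mm behind the grasp point. The pads swing forward as they close: fully open they stand 13 mm farther back than shut.
Start: joints at [-1.409, 0.307, 1.506, -0, 1.328, -0.073], TCP at [0.134, -0.559, 0.231] pointing down, gripper open.
Joint ranges: [-3.12, 3.12], [-1.05, 2.28], [0.14, 2.33], [-1.42, 4.57], [0.1, 2.73], [-2.68, 2.68]. Speed limits (rad/s): [2.57, 2.57, 3.14, 3.14, 3.14, 3.14].

INTERFACE

Orientations are given as a unit quaternion [w, x, y, z].
In Python, from rig import manip gives the robot as it stands. The module is installed in compiled form; this text tells all that it offers.
- The arm moves only by the tool servo_tool, never from a script. Its argument "rows" is a list of rows, each a list of 7 numbers: the turn, a rotation vector about the tool's x, y, z in degrees, then the shift along the tool's x, y, z in m, then the opening, from 0 (shut) to 1 (fully open). In form: [[ax, ay, az, dx, dy, dz, jaw], ...]. A call has 1 to 12 rows; each row is the pose to reach, as a shift and turn from the pose commanded when the call began, along the tool's axes at that moment; what a row does not reach only later rows make up. A row lasts 1/12 s, in which the tool goes at most 41.7 mm and 7.16 degrees, less where a joint would pass 70% of its speed; a pose out of reach is approached as far as the arm can. A call with a gripper value outside its range is refused whole. The fingers move at their own pace and stop on an object; "grip_force" is the grip in N (left out, the last holds). Time passes only in rows, so rows that repeat a pose let the fingers close. It gives the time, the measured TCP pose, the force, the opening and the grip force at its end, in the units of the state.
- manip.sense(): the state, without advancing time (a new reading comes with each control period).
- manip.capture(name): name is "scene" or "top" or "wrist"; returns (picture, depth): 384x512x3 uint8, red, green, blue; 384x512 float32, m along the optical axis (not along the pixel's ray), 0 where there is no reading.
- manip.camera_model(name): a dict with "fx", "fy", "cx", "cy" (pixels), "distortion" ([k1, k2, p1, p2, k3] as OpenCV has them; the pictures are not rectified), "origin" and "orientation" of the camera in the world; the wrist camera has in their place "tool_from_camera" (4x4, takes a point from camera to tool coordinates, whose origin is the TCP and whose axes are the flange's). Camera axes: x right, y down, z forward; pixel columns grow to the right and rows downward; lengths in m; the calibration is good to about 2 mm. A picture is of the moment at which its call begins: read the wrist's pose just before it. camera_model takes no time and is no camera call.
- manip.finish_job(): hands the job in; it is judged then, once.
The state is a dict: "t": time; "q": joint angles; "dq": joint speeds; "joint_efforts": joint torques, N m; "ee_pos": TCP position; "tcp_rot": TCP orientation; "contact_force": force on the tool from outside, world axes, zero at the start; "moment": the same for the moment, N m; "width": finger opening in m; "grasp_force": force on a finger pad.
Only numpy, scipy, OpenCV 4.12 (cv2) and the standard library are available. Lean on these libraries where they do the work, as an engineer would, in place of code of your own. Each camera call takes 0.05 s, during which the arm holds its last target. There are 200 camera calls.

## Working session

There is one attempt and no reset: what is moved stays moved. The work goes in short steps, Python scripts to look and compute and a tool call to move; the robot and the scene stay as the last step left them, time stands still between calls to the robot, and variables do not carry over. Pictures are saved under pics/ and viewed, at most 14 in all, crops included, and the job is handed in when it is done.

Besides the shell and the picture viewer there is one more tool, called after "Call:" by a JSON object that holds its "api" and its "payload", one argument or row to a line. servo_tool: Moves the arm, as the interface text tells. Its arguments: {"type":"object","properties":{"rows":{"type":"array"},"grip_force":{"type":"number"}},"required":["rows"]}

```bash
mkdir -p pics; cat > h.py <<'E'
import numpy as np, cv2
from rig import manip
from scipy.spatial.transform import Rotation as R
def rot(q): return R.from_quat([q[1],q[2],q[3],q[0]]).as_matrix()
def cam(name):
    """take picture; return img, depth, K, dist, Rwc, twc"""
    s=manip.sense(); m=manip.camera_model(name); im,d=manip.capture(name)
    K=np.array([[m['fx'],0,m['cx']],[0,m['fy'],m['cy']],[0,0,1]]); D=np.array(m['distortion'])
    if name=='wrist':
        T=np.array(m['tool_from_camera']); Rt=rot(s['tcp_rot']); Rw=Rt@T[:3,:3]; t=Rt@T[:3,3]+np.array(s['ee_pos'])
    else: Rw=rot(m['orientation']); t=np.array(m['origin'])
    return im,d,K,D,Rw,t
def cloud(d,K,D,Rw,t):
    h,w=d.shape; u,v=np.meshgrid(np.arange(w),np.arange(h))
    n=cv2.undistortPoints(np.stack([u,v],-1).reshape(-1,1,2).astype(np.float64),K,D).reshape(h,w,2)
    P=np.dstack([n,np.ones((h,w))])*d[...,None]
    P=P@Rw.T+t; P[d<=0]=np.nan; return P
def save(n,im): cv2.imwrite('pics/'+n,cv2.cvtColor(im,cv2.COLOR_RGB2BGR))
E
cat > a.py <<'E'
from h import *
for n in ['scene','top']:
    c=cam(n); save(n+'.png',c[0]); np.savez(n+'.npz',im=c[0],P=cloud(*c[1:]),d=c[1]); print(n,c[5],c[4][:,2],c[2][0,0])
s=manip.sense(); print(s['t'],s['ee_pos'],s['tcp_rot'],s['width'],s['contact_force'])
E
python3 a.py; python3 -c "
from h import *
print(manip.camera_model('wrist')['tool_from_camera'])"
```

```text
scene [-0.0009684   0.63291705  0.85343739] [ 0.46140711 -0.51825198 -0.72008219] 465.82375331071955
top [0.34525737 0.02878251 1.11313289] [ 0.1535634  -0.00556546 -0.98812312] 361.7904331732453
0.1 [ 0.133651   -0.5586016   0.23043469] [-9.56988597e-04  9.93116206e-01  1.17129352e-01 -3.48858368e-05] 0.0852919411305432 [-0.50962614 -0.02185438 -0.18718663]
[[ 7.13924151e-06 -9.65330280e-01 -2.61031511e-01  6.69887755e-02]
 [ 9.99999989e-01  4.57433801e-05 -1.41815171e-04  9.58436998e-04]
 [ 1.48838943e-04 -2.61031507e-01  9.65330270e-01 -1.41946208e-01]
 [ 0.00000000e+00  0.00000000e+00  0.00000000e+00  1.00000000e+00]]
```

View pics/scene.png

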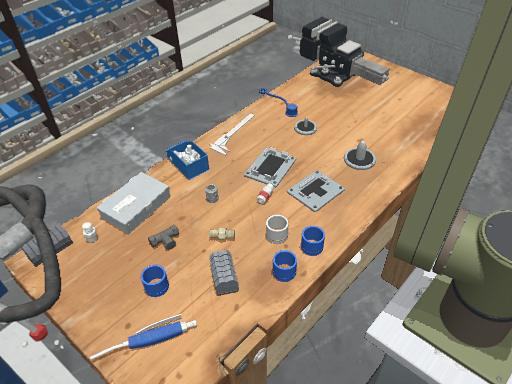

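View pics/top.png

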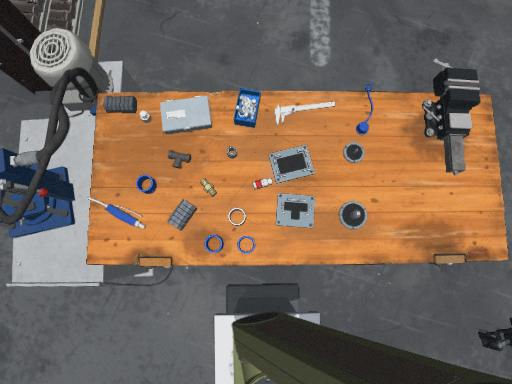

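The scene shows these candidates, with pixels from the top view:
- **Sleeve:** the pale ring at (237,216) fits. The rings at (147,184), (214,243) and (246,244) are blue look-alikes.
- **Die set:** the block at (182,214) fits. The one at (120,104) is the out-of-reach twin in the far left corner.
- **Ferrule:** the grey barrel at (232,152) fits. The white cap at (145,116) is not grey.
- **Tee:** (179,158).
- **Bystanders:** nipple (208,187) and coupler (263,183).
- **Holders:** thick post (353,214), thin pin (354,152), cradle (292,163) and nest (295,210).

Next I'll check these in an enlarged crop and measure them.

```bash
cat > b.py <<'E'
from h import *
T=np.load('top.npz'); S=np.load('scene.npz')
im=T['im'][130:265,135:375]; save('crop.png',cv2.resize(im,None,fx=3.2,fy=3.2,interpolation=cv2.INTER_CUBIC))
# height map from both views, 2mm grid
def hm(P,x0=.2,y0=-.4,x1=.8,y1=.55,g=.002):
    H=np.full((int((x1-x0)/g),int((y1-y0)/g)),np.nan); p=P.reshape(-1,3); p=p[np.isfinite(p).all(1)]
    i=((p[:,0]-x0)/g).astype(int); j=((p[:,1]-y0)/g).astype(int); k=(i>=0)&(j>=0)&(i<H.shape[0])&(j<H.shape[1])
    for a,b,z in zip(i[k],j[k],p[k,2]): H[a,b]=np.nanmax([H[a,b],z])
    return H
for nm,A in (('top',T),('scene',S)):
    P=A['P']; z=P[...,2]; ok=(P[...,0]>.25)&(P[...,0]<.75)&(P[...,1]>-.45)&(P[...,1]<.55)
    print(nm,'bench z',np.nanmedian(z[ok]))
    m=(ok&(z>.006)&(z<.12)).astype(np.uint8)
    n,l,st,c=cv2.connectedComponentsWithStats(m)
    for k in range(1,n):
        if st[k,4]<40: continue
        q=P[l==k]; (cx,cy),(w,h),a=cv2.minAreaRect(q[:,:2].astype(np.float32))
        t=q[q[:,2]>np.percentile(q[:,2],97)-.008]
        print(c[k].round(),st[k,4],'rect c',round(cx,4),round(cy,4),'wh',round(w,3),round(h,3),'ang',round(a,1),'zmax',np.percentile(q[:,2],97).round(4),'z50',np.median(q[:,2]).round(4),'topmean',t[:,:2].mean(0).round(4),'rgb',A['im'][l==k].mean(0).round())
E
python3 b.py
```

```text
top bench z -0.0006203938203461767
[245. 122.] 131 rect c 0.7399 0.0555 wh 0.067 0.018 ang 87.9 zmax 0.055 z50 0.0338 topmean [0.7384 0.0522] rgb [ 26.  62. 102.]
[184. 125.] 549 rect c 0.7341 0.237 wh 0.038 0.153 ang 3.3 zmax 0.0419 z50 0.0375 topmean [0.7347 0.246 ] rgb [153. 163. 169.]
[363. 127.] 103 rect c 0.7253 -0.3229 wh 0.03 0.047 ang 81.0 zmax 0.0289 z50 0.0241 topmean [ 0.7185 -0.3218] rgb [ 47.  80. 154.]
[354. 151.] 265 rect c 0.6425 -0.2895 wh 0.066 0.063 ang 76.1 zmax 0.0304 z50 0.0084 topmean [ 0.6405 -0.2885] rgb [89. 91. 93.]
[291. 163.] 924 rect c 0.607 -0.0889 wh 0.098 0.125 ang 12.8 zmax 0.0231 z50 0.0084 topmean [ 0.6108 -0.0914] rgb [107. 114. 120.]
[232. 152.] 82 rect c 0.6441 0.0977 wh 0.029 0.029 ang 38.7 zmax 0.0432 z50 0.0361 topmean [0.6428 0.0965] rgb [107. 106. 106.]
[178. 158.] 236 rect c 0.6264 0.2664 wh 0.067 0.05 ang 73.4 zmax 0.0272 z50 0.0212 topmean [0.6308 0.2652] rgb [84. 80. 78.]
[145. 184.] 208 rect c 0.547 0.3623 wh 0.053 0.051 ang 88.4 zmax 0.0484 z50 0.035 topmean [0.548 0.364] rgb [ 43.  69. 128.]
[208. 187.] 148 rect c 0.5365 0.1711 wh 0
[... 2514 characters left out ...]
z50 0.0305 topmean [0.3595 0.0598] rgb [ 47.  80. 147.]
[221. 233.] 240 rect c 0.5356 0.1766 wh 0.059 0.023 ang 37.0 zmax 0.0275 z50 0.0206 topmean [0.5377 0.1763] rgb [179. 169. 140.]
[223. 272.] 942 rect c 0.4543 0.2535 wh 0.049 0.087 ang 55.2 zmax 0.0475 z50 0.0423 topmean [0.4526 0.2549] rgb [124. 127. 133.]
[284. 265.] 555 rect c 0.3633 0.1553 wh 0.051 0.053 ang 40.1 zmax 0.0471 z50 0.0306 topmean [0.3638 0.1553] rgb [ 49.  83. 150.]
[154. 279.] 598 rect c 0.5487 0.3644 wh 0.051 0.054 ang 48.6 zmax 0.0468 z50 0.031 topmean [0.5478 0.3656] rgb [ 48.  82. 149.]
[153. 334.] 1183 rect c 0.4687 0.4581 wh 0.201 0.041 ang 64.6 zmax 0.0247 z50 0.0184 topmean [0.4566 0.4451] rgb [120. 142. 184.]
```

View pics/crop.png

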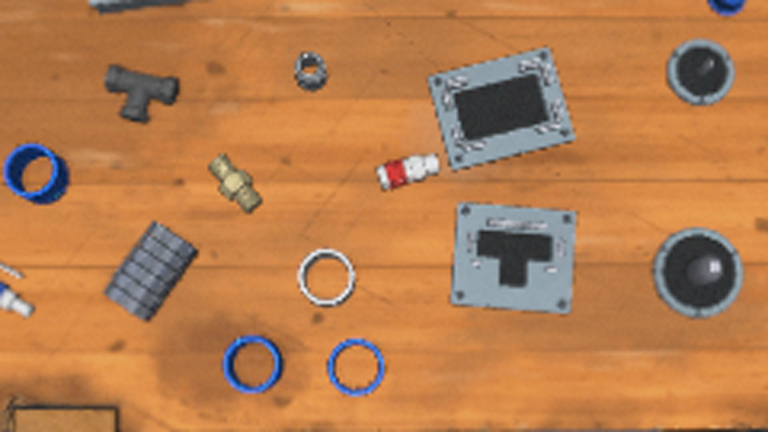

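The crop confirms it: the pale steel ring sits at crop (327,277), with only blue rings nearby. The grey ferrule is at (310,70), the tee at (142,92) with its branch towards the robot, and the die set at (152,271). I'll do a survey pass with the wrist camera over the holders next.

```bash
cat > g.py <<'E'
import sys
from h import *
# g.py x y z heading_deg [x0 y0 z0 h0] : row from current (or given) pose
a=list(map(float,sys.argv[1:])); s=manip.sense()
if len(a)>4: p=np.array(a[4:7]); h=a[7]
else:
    p=np.array(s['ee_pos']); M=rot(s['tcp_rot']); h=np.degrees(np.arctan2(M[1,0],M[0,0])); print('tilt',M[:,2].round(4))
c,sn=np.cos(np.radians(h)),np.sin(np.radians(h)); d=np.array(a[:3])-p
print('t',round(s['t'],2),'cur',p.round(4),round(h,2),'row az',round(h-a[3],2),'shift',round(d[0]*c+d[1]*sn,4),round(d[0]*sn-d[1]*c,4),round(-d[2],4))
E
python3 g.py 0.47 -0.24 0.25 0
```

```text
tilt [-3.0e-04  1.9e-03 -1.0e+00]
t 0.1 cur [ 0.1337 -0.5586  0.2304] 13.45 row az 13.45 shift 0.4012 -0.2316 -0.0196
```

Call:
{"api": "servo_tool", "payload": {
  "rows": [
    [0, 0, 13.45, 0.401, -0.232, -0.02, 1],
    [0, 0, 13.45, 0.401, -0.232, -0.02, 1],
    [0, 0, 13.45, 0.401, -0.232, -0.02, 1],
    [0, 0, 13.45, 0.401, -0.232, -0.02, 1],
    [0, 0, 13.45, 0.401, -0.232, -0.02, 1],
    [0, 0, 13.45, 0.401, -0.232, -0.02, 1],
    [0, 0, 13.45, 0.401, -0.232, -0.02, 1],
    [0, 0, 13.45, 0.401, -0.232, -0.02, 1],
    [0, 0, 13.45, 0.401, -0.232, -0.02, 1],
    [0, 0, 13.45, 0.401, -0.232, -0.02, 1],
    [0, 0, 13.45, 0.401, -0.232, -0.02, 1],
    [0, 0, 13.45, 0.401, -0.232, -0.02, 1]
  ]
}}

```text
t: 1.1
ee_pos: [0.474, -0.2357, 0.2514]
tcp_rot: [-0.001, 1.0, 0.003, 0.002]
contact_force: [0.5, -0.7, -0.3]
width: 0.0858
grasp_force: 0.0
```

```bash
cat > w.py <<'E'
import sys
from h import *
n=sys.argv[1]; c=cam('wrist'); save(n+'.png',c[0]); P=cloud(*c[1:]); np.savez(n+'.npz',im=c[0],P=P)
z=P[...,2]; m=((z>.006)&(z<.12)).astype(np.uint8)
print('bench',np.nanmedian(z[(abs(z)<.01)&(m==0)]),'ctr',P[192,256],'corners',P[5,5,:2],P[-5,-5,:2])
k,l,st,ce=cv2.connectedComponentsWithStats(m)
for i in range(1,k):
    if st[i,4]<150: continue
    q=P[l==i]; (cx,cy),(w,h),a=cv2.minAreaRect(q[:,:2].astype(np.float32)); t=q[q[:,2]>np.percentile(q[:,2],97)-.006]
    print(ce[i].round(),st[i,4],'rect',round(cx,4),round(cy,4),round(w,3),round(h,3),round(a,1),'zmax',np.percentile(q[:,2],97).round(4),'z50',np.median(q[:,2]).round(4),'top',((t.max(0)+t.min(0))/2)[:2].round(4),np.ptp(t,0)[:2].round(3))
E
python3 w.py wA; python3 g.py .52 -.08 .25 0
```

```text
bench -0.0008899544167429441 ctr [ 0.44382313 -0.23451859  0.0071921 ] corners [0.65733615 0.04912479] [ 0.46826466 -0.30760026]
[129.  50.] 9598 rect 0.6097 -0.0884 0.098 0.126 13.0 zmax 0.0232 z50 0.0078 top [ 0.6094 -0.0881] [0.09  0.116]
[306.  23.] 2516 rect 0.6365 -0.29 0.066 0.054 89.8 zmax 0.0311 z50 0.0077 top [ 0.6434 -0.2898] [0.009 0.009]
[ 53. 107.] 1201 rect 0.5472 0.0046 0.026 0.06 13.4 zmax 0.0254 z50 0.0217 top [0.5467 0.0045] [0.03  0.059]
[147. 175.] 6515 rect 0.4626 -0.0953 0.115 0.099 83.9 zmax 0.016 z50 0.0076 top [ 0.4631 -0.0955] [0.097 0.111]
[287. 191.] 3262 rect 0.4441 -0.275 0.085 0.086 63.8 zmax 0.0588 z50 0.0078 top [ 0.4444 -0.2751] [0.018 0.018]
[ 13. 192.] 1047 rect 0.4439 0.0748 0.038 0.048 74.8 zmax 0.0455 z50 0.0257 top [0.4408 0.0652] [0.041 0.017]
[ 30. 257.] 2140 rect 0.3606 0.0559 0.051 0.053 82.6 zmax 0.0459 z50 0.031 top [0.3601 0.0563] [0.052 0.052]
tilt [ 0.0014  0.0014 -1.    ]
t 1.15 cur [ 0.4728 -0.2369  0.2511] 0.32 row az 0.32 shift 0.0481 -0.1567 0.0011
```

View pics/wA.png

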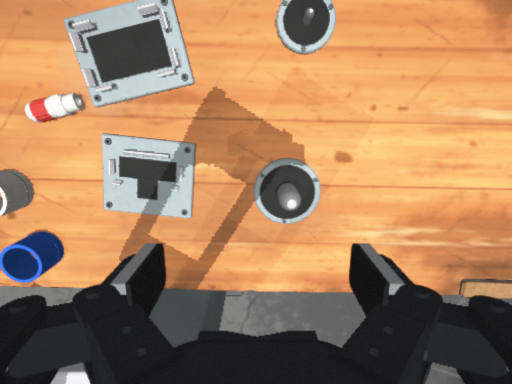

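The wrist view shows the post at (288,191), the pin at (307,20), the cradle at (130,50) and the nest at (148,176) with its branch pointing down the image. Measurements agree with the fixed cameras to 2–3 mm. Next I'll move over the parts.

Call:
{"api": "servo_tool", "payload": {
  "rows": [
    [0, 0, 0.3, 0.05, -0.42, 0, 1],
    [0, 0, 0.3, 0.05, -0.42, 0, 1],
    [0, 0, 0.3, 0.05, -0.42, 0, 1],
    [0, 0, 0.3, 0.05, -0.42, 0, 1],
    [0, 0, 0.3, 0.05, -0.42, 0, 1],
    [0, 0, 0.3, 0.05, -0.42, 0, 1],
    [0, 0, 0.3, 0.05, -0.42, 0, 1],
    [0, 0, 0.3, 0.05, -0.42, 0, 1],
    [0, 0, 0.3, 0.05, -0.42, 0, 1],
    [0, 0, 0.3, 0.05, -0.42, 0, 1],
    [0, 0, 0.3, 0.05, -0.42, 0, 1],
    [0, 0, 0.3, 0.05, -0.42, 0, 1]
  ]
}}

```text
t: 2.15
ee_pos: [0.5197, 0.1811, 0.2507]
tcp_rot: [0.0, 1.0, -0.001, -0.0]
contact_force: [0.4, 0.1, -0.6]
width: 0.0855
grasp_force: 0.0
```

```bash
cat > n.py <<'E'
from h import *
A=np.load('wA.npz'); P=A['P']; im=A['im'].max(2)
for nm,c,ang,hx,hy in (('nest',(.4626,-.0953),-6.1,.05,.058),('cradle',(.6097,-.0884),13,.049,.063)):
    a=np.radians(ang); d=P[...,:2]-np.array(c); X=d[...,0]*np.cos(a)+d[...,1]*np.sin(a); Y=-d[...,0]*np.sin(a)+d[...,1]*np.cos(a)
    on=(abs(X)<hx-.012)&(abs(Y)<hy-.012)&(P[...,2]<.012)&(P[...,2]>.005); k=on&(im<60)
    print(nm,'dark n',k.sum(),'x',np.percentile(X[k],[1,99]).round(4),'y',np.percentile(Y[k],[1,99]).round(4))
    for x in np.arange(-.04,.041,.006):
        b=k&(abs(X-x)<.003); print(round(x,3),b.sum(),np.percentile(Y[b],[3,97]).round(3) if b.sum()>5 else '')
    tb=(abs(X)<hx)&(abs(Y)<hy)&(P[...,2]>.014)
    print('tabs x',np.percentile(X[tb],[1,99]).round(4),'y',np.percentile(Y[tb],[1,99]).round(4))
E
python3 n.py; python3 w.py wB
```

```text
nest dark n 328 x [-0.0268  0.0221] y [-0.0348  0.0214]
-0.04 0 
-0.034 0 
-0.028 15 [-0.012 -0.004]
-0.022 26 [-0.012 -0.002]
-0.016 19 [-0.012 -0.003]
-0.01 9 [-0.011 -0.   ]
-0.004 6 [-0.031  0.003]
0.002 78 [-0.034  0.019]
0.008 68 [-0.034  0.016]
0.014 65 [-0.035 -0.005]
0.02 42 [-0.035 -0.003]
0.026 0 
0.032 0 
0.038 0 
tabs x [-0.0114  0.0333] y [-0.0447  0.0456]
cradle dark n 1454 x [-0.0222  0.0235] y [-0.0401  0.0395]
-0.04 0 
-0.034 0 
-0.028 0 
-0.022 104 [-0.036  0.037]
-0.016 181 [-0.039  0.038]
-0.01 176 [-0.036  0.038]
-0.004 178 [-0.036  0.036]
0.002 151 [-0.037  0.034]
0.008 172 [-0.037  0.037]
0.014 199 [-0.037  0.037]
0.02 255 [-0.039  0.038]
0.026 38 [-0.038  0.039]
0.032 0 
0.038 0 
tabs x [-0.0356  0.0355] y [-0.0533  0.0534]
bench -0.0010270615468870037 ctr [ 4.86741630e-01  1.81760504e-01 -2.97087139e-04] corners [0.70389999 0.46382306] [0.51372168 0.10942478]
[332.  57.] 717 rect 0.6465 0.0978 0.029 0.03 64.9 zmax 0.042 z50 0.0367 top [0.6464 0.0977] [0.029 0.029]
[471.  93.] 6651 rect 0.6063 -0.0718 0.098 0.095 12.6 zmax 0.0223 z50 0.0076 top [ 0.6013 -0.04
[... 407 characters left out ...]
55 z50 0.0218 top [0.5472 0.0051] [0.029 0.058]
[466. 210.] 5954 rect 0.4623 -0.0944 0.117 0.1 84.7 zmax 0.016 z50 0.0075 top [ 0.462  -0.0902] [0.098 0.105]
[201. 222.] 2803 rect 0.4548 0.2515 0.05 0.084 54.5 zmax 0.0466 z50 0.0434 top [0.4549 0.251 ] [0.086 0.077]
[ 60. 216.] 2700 rect 0.4604 0.4346 0.155 0.039 64.4 zmax 0.0236 z50 0.0189 top [0.4586 0.4409] [0.066 0.107]
[334. 230.] 1355 rect 0.4446 0.0838 0.052 0.051 20.7 zmax 0.046 z50 0.0343 top [0.4444 0.0835] [0.052 0.051]
[278. 286.] 1394 rect 0.3652 0.153 0.05 0.052 90.0 zmax 0.0458 z50 0.0329 top [0.365 0.153] [0.052 0.05 ]
[342. 290.] 954 rect 0.3582 0.0658 0.054 0.035 11.6 zmax 0.0458 z50 0.0311 top [0.3597 0.0637] [0.052 0.039]
```

View pics/wB.png

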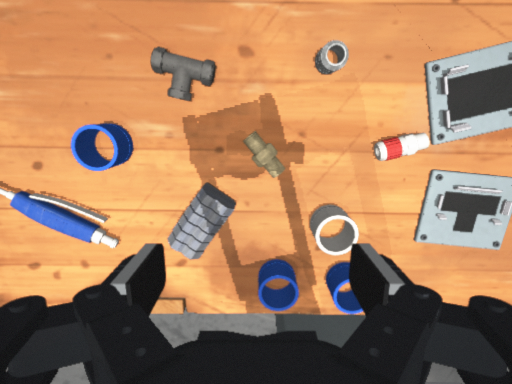

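The parts match the earlier measurements: ferrule pixel (332,57), tee (181,71), die set (201,222) and the pale sleeve (334,230). The nest and cradle pads are centred on their plates. I'll take the sleeve first.

Call:
{"api": "servo_tool", "payload": {
  "rows": [
    [0, 0, 0, -0.0755, 0.0965, 0.12, 1],
    [0, 0, 0, -0.0755, 0.0965, 0.15, 1],
    [0, 0, 0, -0.0755, 0.0965, 0.15, 1],
    [0, 0, 0, -0.0755, 0.0965, 0.15, 1],
    [0, 0, 0, -0.0755, 0.0965, 0.15, 1],
    [0, 0, 0, -0.0755, 0.0965, 0.15, 1],
    [0, 0, 0, -0.0755, 0.0965, 0.18, 1],
    [0, 0, 0, -0.0755, 0.0965, 0.21, 1],
    [0, 0, 0, -0.0755, 0.0965, 0.238, 1],
    [0, 0, 0, -0.0755, 0.0965, 0.238, 1],
    [0, 0, 0, -0.0755, 0.0965, 0.238, 1],
    [0, 0, 0, -0.0755, 0.0965, 0.238, 1]
  ],
  "grip_force": 60
}}

```text
t: 3.2
ee_pos: [0.4451, 0.083, 0.0146]
tcp_rot: [-0.0, 1.0, -0.003, 0.001]
contact_force: [0.6, 0.4, -0.1]
width: 0.0854
grasp_force: 0.0
```

Call:
{"api": "servo_tool", "payload": {
  "rows": [
    [0, 0, 0, 0, 0, 0, 0.3],
    [0, 0, 0, 0, 0, 0, 0.3],
    [0, 0, 0, 0, 0, 0, 0.3],
    [0, 0, 0, 0, 0, 0, 0.3],
    [0, 0, 0, 0, 0, 0, 0.3],
    [0, 0, 0, 0, 0, 0, 0.3],
    [0, 0, 0, 0, 0, -0.03, 0.3],
    [0, 0, 0, 0, 0, -0.06, 0.3],
    [0, 0, 0, 0, 0, -0.09, 0.3],
    [0, 0, 0, 0, 0, -0.1, 0.3],
    [0, 0, 0, 0, 0, -0.1, 0.3]
  ]
}}

```text
t: 4.12
ee_pos: [0.4461, 0.084, 0.1166]
tcp_rot: [-0.0, 1.0, -0.002, 0.004]
contact_force: [-0.2, 0.1, -3.0]
width: 0.0499
grasp_force: 64.6
```

```bash
python3 g.py .4444 -.275 .112 0; python3 -c "
from h import *
s=manip.sense();print(s['width'],s['grasp_force'],s['contact_force'])"
```

```text
tilt [ 7.5e-03  7.0e-04 -1.0e+00]
t 4.12 cur [0.4461 0.084  0.1166] -0.27 row az -0.27 shift 0.0 0.359 0.0046
0.049944273759894985 64.61358404019848 [-0.23279842  0.13778501 -2.97064342]
```

Call:
{"api": "servo_tool", "payload": {
  "rows": [
    [0, 0, 0, 0, 0.359, 0, 0.3],
    [0, 0, 0, 0, 0.359, 0, 0.3],
    [0, 0, 0, 0, 0.359, 0, 0.3],
    [0, 0, 0, 0, 0.359, 0, 0.3],
    [0, 0, 0, 0, 0.359, 0, 0.3],
    [0, 0, 0, 0, 0.359, 0, 0.3],
    [0, 0, 0, 0, 0.359, 0, 0.3],
    [0, 0, 0, 0, 0.359, 0, 0.3],
    [0, 0, 0, 0, 0.359, 0, 0.3],
    [0, 0, 0, 0, 0.359, 0, 0.3],
    [0, 0, 0, 0, 0.359, 0, 0.3],
    [0, 0, 0, 0, 0.359, 0, 0.3]
  ]
}}

```text
t: 5.12
ee_pos: [0.4405, -0.2742, 0.112]
tcp_rot: [-0.001, 1.0, -0.003, -0.001]
contact_force: [-0.5, 0.3, -2.1]
width: 0.0499
grasp_force: 64.6
```

```bash
python3 w.py wC; python3 g.py .4444 -.275 .112 0
```

```text
bench -0.0007973214362154146 ctr [ 0.45535931 -0.27404854  0.04882396] corners [nan nan] [ 0.45299251 -0.32822232]
[39. 14.] 2373 rect 0.5792 -0.1226 0.023 0.073 13.1 zmax 0.0093 z50 0.0073 top [ 0.5725 -0.1248] [0.025 0.071]
[ 54. 170.] 12581 rect 0.4614 -0.108 0.092 0.1 83.5 zmax 0.0159 z50 0.0075 top [ 0.4578 -0.1143] [0.088 0.077]
[257. 182.] 6490 rect 0.4547 -0.2746 0.066 0.086 0.7 zmax 0.1163 z50 0.0079 top [ 0.4581 -0.2752] [0.016 0.047]
[258. 279.] 2200 rect 0.4286 -0.275 0.023 0.044 0.2 zmax 0.1194 z50 0.1101 top [ 0.4288 -0.275 ] [0.023 0.044]
tilt [-0.0025  0.0023 -1.    ]
t 5.17 cur [ 0.4407 -0.2737  0.1123] -0.28 row az -0.28 shift 0.0037 0.0013 0.0003
```

View pics/wC.png

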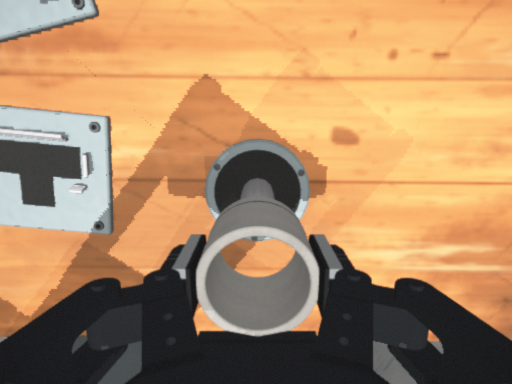

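The sleeve is held upright at pixel (258,280), just short of the post at (258,190). I'll measure the offset.

```bash
python3 -c "
from h import *
A=np.load('wC.npz');P=A['P'];im=A['im'].astype(int);u,v=np.meshgrid(range(512),range(384))
m=(abs(u-258)<62)&(v>190)&(v<336)&(im.min(2)>60)&(P[...,2]>.07)&(abs(im[...,0]-im[...,2])<40)
q=P[m];zt=np.percentile(q[:,2],95);t=q[(q[:,2]>zt-.006)];print(zt,t.min(0),t.max(0),(np.percentile(t,1,axis=0)+np.percentile(t,99,axis=0))/2)
"; python3 g.py .4444 -.275 .112 0
```

```text
0.1424414768124766 [ 0.41554267 -0.30026433  0.13644867] [ 0.46624232 -0.24977633  0.1862462 ] [ 0.44119761 -0.27520333  0.139924  ]
tilt [-0.0025  0.0023 -1.    ]
t 5.17 cur [ 0.4407 -0.2737  0.1123] -0.28 row az -0.28 shift 0.0037 0.0013 0.0003
```

Call:
{"api": "servo_tool", "payload": {
  "rows": [
    [0, 0, 0, 0.0035, 0, 0, 0.3],
    [0, 0, 0, 0.0035, 0, 0, 0.3],
    [0, 0, 0, 0.0035, 0, 0.015, 0.3],
    [0, 0, 0, 0.0035, 0, 0.03, 0.3],
    [0, 0, 0, 0.0035, 0, 0.04, 0.3],
    [0, 0, 0, 0.0035, 0, 0.05, 0.3],
    [0, 0, 0, 0.0035, 0, 0.06, 0.3],
    [0, 0, 0, 0.0035, 0, 0.07, 0.3],
    [0, 0, 0, 0.0035, 0, 0.078, 0.3],
    [0, 0, 0, 0.0035, 0, 0.084, 0.3],
    [0, 0, 0, 0.0035, 0, 0.086, 0.3],
    [0, 0, 0, 0.0035, 0, 0.086, 0.3]
  ]
}}

```text
t: 6.17
ee_pos: [0.4451, -0.2753, 0.0267]
tcp_rot: [-0.0, 1.0, -0.003, -0.0]
contact_force: [-0.1, 0.5, -1.6]
width: 0.0498
grasp_force: 64.6
```

Call:
{"api": "servo_tool", "payload": {
  "rows": [
    [0, 0, 0, 0, 0, 0.002, 0.3],
    [0, 0, 0, 0, 0, 0.003, 0.3],
    [0, 0, 0, 0, 0, 0.003, 0.3],
    [0, 0, 0, 0, 0, 0.003, 0.9],
    [0, 0, 0, 0, 0, 0.003, 0.9],
    [0, 0, 0, 0, 0, 0.003, 0.9],
    [0, 0, 0, 0, 0, 0.003, 0.9],
    [0, 0, 0, 0, 0, 0.003, 0.9],
    [0, 0, 0, 0, 0, -0.03, 0.9],
    [0, 0, 0, 0, 0, -0.07, 0.9],
    [0, 0, 0, 0, 0, -0.1, 0.9],
    [0, 0, 0, 0, 0, -0.13, 0.9]
  ]
}}

```text
t: 7.17
ee_pos: [0.4454, -0.2754, 0.1591]
tcp_rot: [0.0, 1.0, -0.003, 0.0]
contact_force: [1.0, 0.2, 0.7]
width: 0.077
grasp_force: 0.0
```

```bash
python3 w.py wD; python3 g.py .6464 .0977 .11 0
```

```text
bench -0.0007802816662621781 ctr [ 0.45103589 -0.27530211  0.05858298] corners [ 0.60050772 -0.06616751] [ 0.45393375 -0.33280397]
[53. 28.] 6262 rect 0.5874 -0.0999 0.05 0.115 13.3 zmax 0.0219 z50 0.0077 top [ 0.5848 -0.1061] [0.033 0.082]
[ 69. 165.] 12008 rect 0.4627 -0.0958 0.116 0.1 83.8 zmax 0.0162 z50 0.0076 top [ 0.4629 -0.0958] [0.098 0.112]
[256. 184.] 5773 rect 0.4446 -0.275 0.087 0.086 26.5 zmax 0.0593 z50 0.0095 top [ 0.4448 -0.2765] [0.05  0.051]
tilt [ 0.0089 -0.0065 -0.9999]
t 7.22 cur [ 0.4486 -0.2776  0.1649] -0.29 row az -0.29 shift 0.1959 -0.3763 0.0549
```

Call:
{"api": "servo_tool", "payload": {
  "rows": [
    [0, 0, 0, 0.201, -0.373, 0.045, 0.9],
    [0, 0, 0, 0.201, -0.373, 0.045, 0.9],
    [0, 0, 0, 0.201, -0.373, 0.045, 0.9],
    [0, 0, 0, 0.201, -0.373, 0.045, 0.9],
    [0, 0, 0, 0.201, -0.373, 0.045, 0.9],
    [0, 0, 0, 0.201, -0.373, 0.045, 0.9],
    [0, 0, 0, 0.201, -0.373, 0.045, 0.9],
    [0, 0, 0, 0.201, -0.373, 0.045, 0.9],
    [0, 0, 0, 0.201, -0.373, 0.045, 0.9],
    [0, 0, 0, 0.201, -0.373, 0.045, 0.9],
    [0, 0, 0, 0.201, -0.373, 0.045, 0.9],
    [0, 0, 0, 0.201, -0.373, 0.045, 0.9]
  ]
}}

```text
t: 8.22
ee_pos: [0.6494, 0.0999, 0.1113]
tcp_rot: [-0.0, 1.0, -0.0, 0.0]
contact_force: [0.0, 0.8, 0.4]
width: 0.0767
grasp_force: 0.0
```

```bash
python3 w.py wE; python3 g.py .6464 .0977 .014 0
```

```text
bench -0.000812392740904222 ctr [0.66119696 0.10000558 0.03513747] corners [0.78013784 0.25309892] [0.65758274 0.04182656]
[80. 52.] 17081 rect 0.7529 0.2311 0.066 0.136 6.9 zmax 0.04 z50 0.0381 top [0.7518 0.217 ] [0.066 0.112]
[342.  38.] 7285 rect 0.7672 0.0518 0.066 0.061 79.2 zmax 0.0546 z50 0.0378 top [0.756  0.0531] [0.049 0.073]
[458. 240.] 10804 rect 0.6069 -0.0712 0.098 0.094 11.9 zmax 0.0223 z50 0.0076 top [ 0.6019 -0.0489] [0.073 0.039]
[260. 206.] 1291 rect 0.6472 0.0973 0.029 0.03 88.6 zmax 0.0416 z50 0.0367 top [0.6471 0.0974] [0.029 0.029]
[ 52. 219.] 3920 rect 0.6284 0.2665 0.07 0.051 76.0 zmax 0.0245 z50 0.0211 top [0.6293 0.2637] [0.056 0.07 ]
[181. 320.] 1168 rect 0.5387 0.1663 0.05 0.022 28.2 zmax 0.0268 z50 0.021 top [0.538  0.1683] [0.037 0.029]
[340. 312.] 582 rect 0.5449 0.0245 0.024 0.018 12.4 zmax 0.0252 z50 0.0211 top [0.5447 0.0252] [0.024 0.018]
[ 94. 373.] 535 rect 0.4861 0.2564 0.02 0.051 28.7 zmax 0.0406 z50 0.0319 top [0.4952 0.2416] [0.012 0.024]
[426. 372.] 871 rect 0.4772 -0.0684 0.035 0.043 0.5 zmax 0.0168 z50 0.0078 top [ 0.4781 -0.0535] [0.019 0.006]
tilt [-1.2e-03 -6.0e-04 -1.0e+00]
t 8.27 cur [0.6481 0.0977 0.1114] -0.13 row az -0.13 shift -0.0017 -0.0 0.0974
```

Call:
{"api": "servo_tool", "payload": {
  "rows": [
    [0, 0, 0.1, -0.001, 0, 0.03, 0.9],
    [0, 0, 0.1, -0.001, 0, 0.06, 0.9],
    [0, 0, 0.1, -0.001, 0, 0.085, 0.9],
    [0, 0, 0.1, -0.001, 0, 0.101, 0.9],
    [0, 0, 0.1, -0.001, 0, 0.101, 0.9],
    [0, 0, 0.1, -0.001, 0, 0.101, 0.9],
    [0, 0, 0.1, -0.001, 0, 0.101, 0],
    [0, 0, 0.1, -0.001, 0, 0.101, 0],
    [0, 0, 0.1, -0.001, 0, 0.101, 0],
    [0, 0, 0.1, -0.001, 0, 0.101, 0],
    [0, 0, 0.1, -0.001, 0, 0.101, 0],
    [0, 0, 0.1, -0.001, 0, 0.101, 0]
  ],
  "grip_force": 40
}}

```text
t: 9.27
ee_pos: [0.6483, 0.0964, 0.0129]
tcp_rot: [0.0, 1.0, -0.003, 0.001]
contact_force: [-0.6, -1.3, 6.0]
width: 0.0289
grasp_force: 39.3
```

Call:
{"api": "servo_tool", "payload": {
  "rows": [
    [0, 0, 0, 0, 0, 0, 0],
    [0, 0, 0, 0, 0, 0, 0],
    [0, 0, 0, 0, 0, -0.03, 0],
    [0, 0, 0, 0, 0, -0.06, 0],
    [0, 0, 0, 0, 0, -0.075, 0],
    [0, 0, 0, 0, 0, -0.075, 0],
    [0, 0, 0, 0, 0, -0.075, 0]
  ]
}}

```text
t: 9.85
ee_pos: [0.648, 0.0968, 0.0874]
tcp_rot: [-0.0, 1.0, -0.003, 0.001]
contact_force: [-0.9, 0.5, -0.2]
width: 0.0288
grasp_force: 39.9
```

```bash
python3 g.py .6434 -.290 .082 0
```

```text
tilt [ 2.5e-03  3.0e-04 -1.0e+00]
t 9.85 cur [0.648  0.0968 0.0874] -0.39 row az -0.39 shift -0.002 0.3868 0.0054
```

Call:
{"api": "servo_tool", "payload": {
  "rows": [
    [0, 0, 0, -0.0035, 0.387, 0, 0],
    [0, 0, 0, -0.0035, 0.387, 0, 0],
    [0, 0, 0, -0.0035, 0.387, 0, 0],
    [0, 0, 0, -0.0035, 0.387, 0, 0],
    [0, 0, 0, -0.0035, 0.387, 0, 0],
    [0, 0, 0, -0.0035, 0.387, 0, 0],
    [0, 0, 0, -0.0035, 0.387, 0, 0],
    [0, 0, 0, -0.0035, 0.387, 0, 0],
    [0, 0, 0, -0.0035, 0.387, 0, 0],
    [0, 0, 0, -0.0035, 0.387, 0, 0],
    [0, 0, 0, -0.0035, 0.387, 0, 0],
    [0, 0, 0, -0.0035, 0.387, 0, 0]
  ]
}}

```text
t: 10.85
ee_pos: [0.6396, -0.2905, 0.084]
tcp_rot: [-0.001, 1.0, -0.005, -0.002]
contact_force: [-0.2, 0.1, -0.6]
width: 0.0288
grasp_force: 40.0
```

```bash
python3 w.py wF; python3 g.py .6434 -.290 .082 0
```

```text
bench -0.0008770394590621455 ctr [ 0.65109084 -0.2902707   0.00772256] corners [ 0.77495935 -0.12940911] [ 0.65263466 -0.34393002]
[306.  86.] 2405 rect 0.7231 -0.3219 0.035 0.033 20.0 zmax 0.0266 z50 0.0252 top [ 0.7228 -0.3222] [0.033 0.034]
[257. 233.] 12012 rect 0.6477 -0.2903 0.06 0.067 0.7 zmax 0.1152 z50 0.0876 top [ 0.6393 -0.2912] [0.027 0.056]
[ 36. 240.] 8812 rect 0.6157 -0.1113 0.097 0.081 12.6 zmax 0.0233 z50 0.0077 top [ 0.619  -0.1286] [0.073 0.037]
tilt [-0.0031  0.0027 -1.    ]
t 10.9 cur [ 0.6398 -0.2892  0.0844] -0.44 row az -0.44 shift 0.0036 0.0008 0.0024
```

View pics/wF.png

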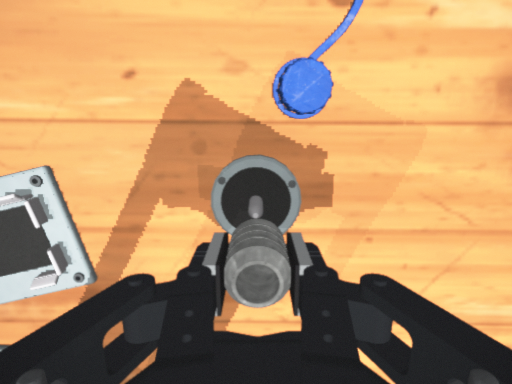

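The ferrule is held at pixel (257,275), with the pin at (256,205). I'll measure the ferrule's top centre.

```bash
python3 -c "
from h import *
A=np.load('wF.npz');P=A['P'];u,v=np.meshgrid(range(512),range(384))
m=(abs(u-257)<33)&(v>215)&(v<308)&(P[...,2]>.09)
q=P[m];zt=np.percentile(q[:,2],90);t=q[(q[:,2]>zt-.004)];print(zt,np.percentile(t,1,axis=0),np.percentile(t,99,axis=0),(np.percentile(t,1,axis=0)+np.percentile(t,99,axis=0))/2)
m=(abs(u-256)<40)&(v>160)&(v<215)&(P[...,2]>.02)&(P[...,2]<.06);q=P[m];print('pin',(q.min(0)+q.max(0))/2,np.ptp(q,0))
m=(abs(u-256)<60)&(v>145)&(v<250)&(P[...,2]>.004)&(P[...,2]<.012);q=P[m];print('foot',q.min(0),q.max(0))
"; python3 g.py .6434 -.290 .082 0
```

```text
0.11201073945423136 [ 0.62780069 -0.30436168  0.1080635 ] [ 0.65170024 -0.2782927   0.11311607] [ 0.63975046 -0.29132719  0.11058979]
pin [ 0.64543298 -0.29022827  0.03015589] [0.00747409 0.00967095 0.01991633]
foot [ 0.6170976  -0.32383391  0.00404257] [ 0.67771199 -0.25654252  0.01171035]
tilt [-0.0031  0.0027 -1.    ]
t 10.9 cur [ 0.6398 -0.2892  0.0844] -0.44 row az -0.44 shift 0.0036 0.0008 0.0024
```

Call:
{"api": "servo_tool", "payload": {
  "rows": [
    [0, 0, 0, 0.004, -0.0005, 0, 0],
    [0, 0, 0, 0.004, -0.0005, 0, 0],
    [0, 0, 0, 0.004, -0.0005, 0.01, 0],
    [0, 0, 0, 0.004, -0.0005, 0.02, 0],
    [0, 0, 0, 0.004, -0.0005, 0.028, 0],
    [0, 0, 0, 0.004, -0.0005, 0.035, 0],
    [0, 0, 0, 0.004, -0.0005, 0.042, 0],
    [0, 0, 0, 0.004, -0.0005, 0.048, 0],
    [0, 0, 0, 0.004, -0.0005, 0.053, 0],
    [0, 0, 0, 0.004, -0.0005, 0.058, 0],
    [0, 0, 0, 0.004, -0.0005, 0.059, 0],
    [0, 0, 0, 0.004, -0.0005, 0.059, 0]
  ]
}}

```text
t: 11.9
ee_pos: [0.6449, -0.29, 0.0268]
tcp_rot: [-0.0, 1.0, -0.004, -0.0]
contact_force: [-0.2, 0.4, -0.2]
width: 0.0283
grasp_force: 40.0
```

Call:
{"api": "servo_tool", "payload": {
  "rows": [
    [0, 0, 0, 0, 0, 0.002, 0],
    [0, 0, 0, 0, 0, 0.004, 0],
    [0, 0, 0, 0, 0, 0.0045, 0],
    [0, 0, 0, 0, 0, 0.0045, 0.7],
    [0, 0, 0, 0, 0, 0.0045, 0.7],
    [0, 0, 0, 0, 0, 0.0045, 0.7],
    [0, 0, 0, 0, 0, 0.0045, 0.7],
    [0, 0, 0, 0, 0, 0.0045, 0.7],
    [0, 0, 0, 0, 0, -0.03, 0.7],
    [0, 0, 0, 0, 0, -0.07, 0.9],
    [0, 0, 0, 0, 0, -0.11, 0.9],
    [0, 0, 0, 0, 0, -0.11, 0.9]
  ]
}}

```text
t: 12.9
ee_pos: [0.6504, -0.2926, 0.1472]
tcp_rot: [0.004, 1.0, -0.003, 0.007]
contact_force: [1.7, -1.7, 1.1]
width: 0.0769
grasp_force: 0.0
```

```bash
python3 w.py wG; python3 g.py .4548 .2515 .12 144.5
```

```text
bench -0.0008737290260242836 ctr [ 0.65678394 -0.29321222  0.04417098] corners [ 0.80679135 -0.08720975] [ 0.65674945 -0.35020779]
[18. 26.] 173 rect 0.7908 -0.0994 0.014 0.013 50.6 zmax 0.0108 z50 0.0089 top [ 0.7893 -0.0976] [0.012 0.015]
[290. 109.] 1270 rect 0.7228 -0.3222 0.033 0.034 28.1 zmax 0.0266 z50 0.0252 top [ 0.723  -0.3223] [0.033 0.034]
[253. 195.] 3613 rect 0.6443 -0.2903 0.066 0.066 27.1 zmax 0.049 z50 0.008 top [ 0.6436 -0.291 ] [0.03  0.029]
[ 53. 230.] 10551 rect 0.6105 -0.0889 0.098 0.126 12.8 zmax 0.0226 z50 0.0077 top [ 0.6105 -0.097 ] [0.089 0.1  ]
[ 88. 372.] 865 rect 0.451 -0.1063 0.052 0.04 88.1 zmax 0.0146 z50 0.0078 top [ 0.4515 -0.1084] [0.036 0.048]
tilt [ 0.011  -0.0057 -0.9999]
t 12.95 cur [ 0.6489 -0.2919  0.1438] -0.39 row az -144.89 shift -0.1979 -0.5421 0.0238
```

Call:
{"api": "servo_tool", "payload": {
  "rows": [
    [0, 0, -84.4, -0.197, -0.542, 0.02, 0.95],
    [0, 0, -84.4, -0.197, -0.542, 0.02, 0.95],
    [0, 0, -84.4, -0.197, -0.542, 0.02, 0.95],
    [0, 0, -84.4, -0.197, -0.542, 0.02, 0.95],
    [0, 0, -84.4, -0.197, -0.542, 0.02, 0.95],
    [0, 0, -84.4, -0.197, -0.542, 0.02, 0.95],
    [0, 0, -84.4, -0.197, -0.542, 0.02, 0.95],
    [0, 0, -84.4, -0.197, -0.542, 0.02, 0.95],
    [0, 0, -84.4, -0.197, -0.542, 0.02, 0.95],
    [0, 0, -84.4, -0.197, -0.542, 0.02, 0.95],
    [0, 0, -84.4, -0.197, -0.542, 0.02, 0.95],
    [0, 0, -84.4, -0.197, -0.542, 0.02, 0.95]
  ]
}}

```text
t: 13.95
ee_pos: [0.4759, 0.1823, 0.1192]
tcp_rot: [-0.0, 0.741, 0.671, -0.001]
contact_force: [1.1, 0.0, 0.4]
width: 0.0811
grasp_force: 0.0
```

```bash
 python3 g.py .4548 .2515 .13 144.5
```

```text
tilt [-1.3e-03 -3.0e-04 -1.0e+00]
t 13.95 cur [0.4759 0.1823 0.1192] 84.33 row az -60.17 shift 0.0668 -0.0279 -0.0108
```

Call:
{"api": "servo_tool", "payload": {
  "rows": [
    [0, 0, -60.2, 0.067, -0.028, 0, 1],
    [0, 0, -60.2, 0.067, -0.028, 0, 1],
    [0, 0, -60.2, 0.067, -0.028, 0, 1],
    [0, 0, -60.2, 0.067, -0.028, 0, 1],
    [0, 0, -60.2, 0.067, -0.028, 0, 1],
    [0, 0, -60.2, 0.067, -0.028, 0, 1],
    [0, 0, -60.2, 0.067, -0.028, 0, 1],
    [0, 0, -60.2, 0.067, -0.028, 0, 1],
    [0, 0, -60.2, 0.067, -0.028, 0, 1],
    [0, 0, -60.2, 0.067, -0.028, 0, 1],
    [0, 0, -60.2, 0.067, -0.028, 0, 1]
  ]
}}

```text
t: 14.87
ee_pos: [0.4563, 0.2502, 0.1193]
tcp_rot: [-0.001, 0.308, 0.951, -0.0]
contact_force: [0.6, 0.1, -0.3]
width: 0.0855
grasp_force: 0.0
```

```bash
python3 w.py wH; python3 g.py .4548 .2515 .012 144.5
```

```text
bench -0.0010878946989486549 ctr [0.4482666  0.2551434  0.04402205] corners [0.11152962 0.10737897] [0.50680224 0.30311481]
[442.  48.] 5402 rect 0.4434 0.4208 0.116 0.027 60.4 zmax 0.0238 z50 0.0208 top [0.4512 0.4272] [0.056 0.084]
[453.  80.] 598 rect 0.4708 0.4216 0.094 0.006 68.0 zmax 0.0187 z50 0.0169 top [0.4684 0.4198] [0.035 0.082]
[258. 195.] 6887 rect 0.4542 0.2526 0.049 0.083 55.0 zmax 0.0465 z50 0.0439 top [0.4541 0.2522] [0.087 0.077]
[ 82. 176.] 4625 rect 0.3643 0.1543 0.052 0.052 32.2 zmax 0.0459 z50 0.0341 top [0.3645 0.1541] [0.051 0.053]
[444. 210.] 4741 rect 0.5486 0.3628 0.052 0.052 8.9 zmax 0.0458 z50 0.0336 top [0.5485 0.3628] [0.052 0.052]
[ 19. 235.] 2455 rect 0.365 0.0641 0.038 0.049 37.8 zmax 0.0456 z50 0.027 top [0.3703 0.0695] [0.032 0.031]
[241. 311.] 1690 rect 0.5364 0.174 0.06 0.027 44.1 zmax 0.0267 z50 0.0211 top [0.5384 0.1727] [0.053 0.046]
[448. 378.] 343 rect 0.7184 0.2892 0.004 0.03 3.8 zmax 0.0221 z50 0.012 top [0.7176 0.2959] [0.004 0.014]
tilt [-1.e-03 -4.e-04 -1.e+00]
t 14.92 cur [0.4564 0.2502 0.1195] 144.1 row az -0.4 shift 0.0021 0.0001 0.1075
```

View pics/wH.png

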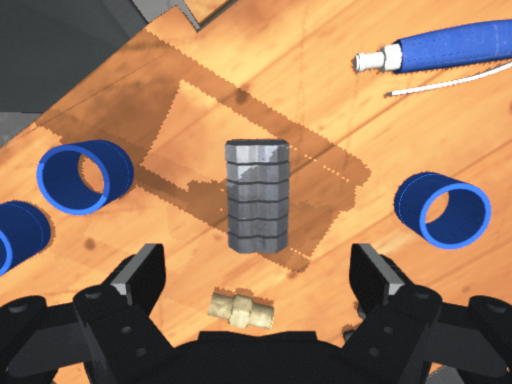

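The die set is centred at pixel (258,195), between the fingers and in line with them. I'll descend and grip.

Call:
{"api": "servo_tool", "payload": {
  "rows": [
    [0, 0, -0.7, 0.003, 0.0005, 0.03, 1],
    [0, 0, -0.7, 0.003, 0.0005, 0.06, 1],
    [0, 0, -0.7, 0.003, 0.0005, 0.09, 1],
    [0, 0, -0.7, 0.003, 0.0005, 0.107, 1],
    [0, 0, -0.7, 0.003, 0.0005, 0.107, 1],
    [0, 0, -0.7, 0.003, 0.0005, 0.107, 0.3],
    [0, 0, -0.7, 0.003, 0.0005, 0.107, 0.3],
    [0, 0, -0.7, 0.003, 0.0005, 0.107, 0.3],
    [0, 0, -0.7, 0.003, 0.0005, 0.107, 0.3],
    [0, 0, -0.7, 0.003, 0.0005, 0.107, 0.3],
    [0, 0, -0.7, 0.003, 0.0005, 0.107, 0.3],
    [0, 0, -0.7, 0.003, 0.0005, 0.107, 0.3]
  ],
  "grip_force": 90
}}

```text
t: 15.92
ee_pos: [0.4555, 0.2526, 0.0148]
tcp_rot: [0.001, 0.301, 0.953, 0.001]
contact_force: [-0.7, -1.5, 6.0]
width: 0.0468
grasp_force: 95.1
```

Call:
{"api": "servo_tool", "payload": {
  "rows": [
    [0, 0, 0, 0, 0, -0.02, 0.3],
    [0, 0, 0, 0, 0, -0.04, 0.3],
    [0, 0, 0, 0, 0, -0.06, 0.3],
    [0, 0, 0, 0, 0, -0.08, 0.3],
    [0, 0, 0, 0, 0, -0.08, 0.3],
    [0, 0, 0, 0, 0, -0.08, 0.3]
  ]
}}

```text
t: 16.42
ee_pos: [0.4554, 0.2529, 0.0939]
tcp_rot: [0.001, 0.302, 0.953, 0.001]
contact_force: [0.1, 0.6, -7.2]
width: 0.0466
grasp_force: 96.0
```

```bash
 python3 g.py .6105 -.0887 .09 103
```

```text
tilt [ 0.0029  0.0014 -1.    ]
t 16.42 cur [0.4554 0.2529 0.0939] 144.9 row az 41.9 shift -0.3234 -0.1903 0.0039
```

Call:
{"api": "servo_tool", "payload": {
  "rows": [
    [0, 0, 41.9, -0.323, -0.19, 0, 0.3],
    [0, 0, 41.9, -0.323, -0.19, 0, 0.3],
    [0, 0, 41.9, -0.323, -0.19, 0, 0.3],
    [0, 0, 41.9, -0.323, -0.19, 0, 0.3],
    [0, 0, 41.9, -0.323, -0.19, 0, 0.3],
    [0, 0, 41.9, -0.323, -0.19, 0, 0.3],
    [0, 0, 41.9, -0.323, -0.19, 0, 0.3],
    [0, 0, 41.9, -0.323, -0.19, 0, 0.3],
    [0, 0, 41.9, -0.323, -0.19, 0, 0.3],
    [0, 0, 41.9, -0.323, -0.19, 0, 0.3],
    [0, 0, 41.9, -0.323, -0.19, 0, 0.3],
    [0, 0, 41.9, -0.323, -0.19, 0, 0.3]
  ]
}}

```text
t: 17.42
ee_pos: [0.6077, -0.0886, 0.0905]
tcp_rot: [-0.002, 0.623, 0.782, -0.001]
contact_force: [-0.7, -0.4, -7.6]
width: 0.0466
grasp_force: 95.8
```

```bash
python3 w.py wI; python3 g.py .6103 -.0887 .09 103; python3 -c "
from h import *
A=np.load('wI.npz');P=A['P'];u,v=np.meshgrid(range(512),range(384))
m=(abs(u-256)<60)&(P[...,2]>.108)&(P[...,2]<.14)&(v<330)
q=P[m];zt=np.percentile(q[:,2],90);print(len(q),zt);q=q[q[:,2]>zt-.006];print(cv2.minAreaRect(q[:,:2].astype(np.float32)))"
```

```text
bench -0.0007733621618824515 ctr [ 0.60042697 -0.05342724  0.11844854] corners [0.41259192 0.00534181] [ 0.6591383  -0.06693597]
[198.  47.] 3612 rect 0.548 0.0044 0.025 0.058 13.1 zmax 0.0257 z50 0.0222 top [0.5474 0.0041] [0.029 0.058]
[497.  68.] 2000 rect 0.74 0.0396 0.029 0.06 25.4 zmax 0.0378 z50 0.0183 top [0.7362 0.0315] [0.011 0.017]
[ 65. 160.] 19608 rect 0.4626 -0.0948 0.115 0.1 84.4 zmax 0.0161 z50 0.0076 top [ 0.4665 -0.0946] [0.091 0.112]
[259. 208.] 18265 rect 0.6067 -0.074 0.098 0.097 12.9 zmax 0.1197 z50 0.1101 top [ 0.6077 -0.0824] [0.073 0.078]
[ 13. 326.] 506 rect 0.4287 -0.2411 0.04 0.017 45.3 zmax 0.0088 z50 0.0075 top [ 0.4334 -0.2455] [0.028 0.032]
tilt [-0.0049  0.0016 -1.    ]
t 17.47 cur [ 0.6075 -0.0878  0.0908] 102.98 row az -0.02 shift -0.0015 0.0025 0.0008
17798 0.12171558675576041
((0.6066091656684875, -0.08091885596513748), (0.04870845377445221, 0.06958574801683426), 12.302169799804688)
```

View pics/wI.png

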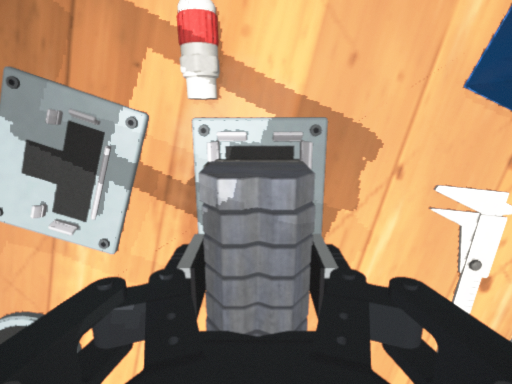

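The die set sits over the cradle, which is centred around pixel (260,215) and in line. I'll apply a small correction and lower it.

Call:
{"api": "servo_tool", "payload": {
  "rows": [
    [0, 0, 0, -0.001, 0.002, 0, 0.3],
    [0, 0, 0, -0.001, 0.002, 0, 0.3],
    [0, 0, 0, -0.001, 0.002, 0.01, 0.3],
    [0, 0, 0, -0.001, 0.002, 0.02, 0.3],
    [0, 0, 0, -0.001, 0.002, 0.03, 0.3],
    [0, 0, 0, -0.001, 0.002, 0.038, 0.3],
    [0, 0, 0, -0.001, 0.002, 0.046, 0.3],
    [0, 0, 0, -0.001, 0.002, 0.053, 0.3],
    [0, 0, 0, -0.001, 0.002, 0.059, 0.3],
    [0, 0, 0, -0.001, 0.002, 0.064, 0.3],
    [0, 0, 0, -0.001, 0.002, 0.064, 0.3],
    [0, 0, 0, -0.001, 0.002, 0.064, 0.3]
  ]
}}

```text
t: 18.47
ee_pos: [0.6118, -0.0892, 0.0287]
tcp_rot: [-0.0, 0.623, 0.783, -0.0]
contact_force: [0.2, 0.1, -6.4]
width: 0.0466
grasp_force: 95.9
```

Call:
{"api": "servo_tool", "payload": {
  "rows": [
    [0, 0, 0, 0, 0, 0.002, 0.3],
    [0, 0, 0, 0, 0, 0.004, 0.3],
    [0, 0, 0, 0, 0, 0.005, 0.3],
    [0, 0, 0, 0, 0, 0.005, 0.3],
    [0, 0, 0, 0, 0, 0.005, 0.8],
    [0, 0, 0, 0, 0, 0.005, 0.8],
    [0, 0, 0, 0, 0, 0.005, 0.8],
    [0, 0, 0, 0, 0, 0.005, 0.8],
    [0, 0, 0, 0, 0, -0.03, 0.8],
    [0, 0, 0, 0, 0, -0.07, 0.8],
    [0, 0, 0, 0, 0, -0.11, 0.8],
    [0, 0, 0, 0, 0, -0.12, 0.8]
  ]
}}

```text
t: 19.47
ee_pos: [0.6162, -0.09, 0.1563]
tcp_rot: [0.005, 0.622, 0.783, 0.003]
contact_force: [1.3, -0.3, 0.1]
width: 0.0682
grasp_force: 0.0
```

```bash
python3 w.py wJ; python3 g.py .605 .273 .13 -16
```

```text
bench -0.0008457857310482653 ctr [ 0.6171067  -0.08796593  0.05144217] corners [0.37598622 0.01087208] [ 0.66742275 -0.06867097]
[473.  65.] 8753 rect 0.7906 0.047 0.066 0.11 79.2 zmax 0.0533 z50 0.0337 top [0.7662 0.0499] [0.07  0.075]
[200.  57.] 2144 rect 0.5479 0.0046 0.025 0.059 12.9 zmax 0.0255 z50 0.0222 top [0.5473 0.0045] [0.029 0.059]
[ 92. 147.] 12815 rect 0.4628 -0.0948 0.115 0.1 84.2 zmax 0.0161 z50 0.0076 top [ 0.4625 -0.0948] [0.097 0.113]
[248. 174.] 12473 rect 0.61 -0.0879 0.098 0.125 13.0 zmax 0.0541 z50 0.0204 top [ 0.6124 -0.0874] [0.054 0.087]
[ 46. 288.] 957 rect 0.4327 -0.2503 0.082 0.033 26.5 zmax 0.0089 z50 0.0075 top [ 0.4394 -0.2568] [0.074 0.052]
tilt [ 0.0128 -0.0028 -0.9999]
t 19.52 cur [ 0.6164 -0.09    0.1562] 103.01 row az 119.01 shift 0.3563 0.0706 0.0262
```

The die set's top is at 54 mm, so it's seated. On to the tee.

Call:
{"api": "servo_tool", "payload": {
  "rows": [
    [0, 0, -62, 0.35, 0.083, 0.03, 0.8],
    [0, 0, -62, 0.35, 0.083, 0.03, 0.8],
    [0, 0, -62, 0.35, 0.083, 0.03, 0.8],
    [0, 0, -62, 0.35, 0.083, 0.03, 0.8],
    [0, 0, -62, 0.35, 0.083, 0.03, 0.8],
    [0, 0, -62, 0.35, 0.083, 0.03, 0.8],
    [0, 0, -62, 0.35, 0.083, 0.03, 0.8],
    [0, 0, -62, 0.35, 0.083, 0.03, 0.8],
    [0, 0, -62, 0.35, 0.083, 0.03, 0.8],
    [0, 0, -62, 0.35, 0.083, 0.03, 0.8],
    [0, 0, -62, 0.35, 0.083, 0.03, 0.8],
    [0, 0, -62, 0.35, 0.083, 0.03, 0.8]
  ]
}}

```text
t: 20.52
ee_pos: [0.6134, 0.27, 0.1181]
tcp_rot: [-0.001, 0.131, 0.991, -0.001]
contact_force: [0.1, -0.1, 0.1]
width: 0.0684
grasp_force: 0.0
```

```bash
python3 w.py wK; cat > tee.py <<'E'
import sys
from h import *
from scipy.optimize import minimize
# fit T outline to the points of the tee (z 9..30 mm) near a guess
P=np.load(sys.argv[1]+'.npz')['P']; p=P[np.isfinite(P).all(2)]; p=p[(p[:,2]>.012)&(p[:,2]<.03)&(np.hypot(p[:,0]-.628,p[:,1]-.267)<.06)]
_,i=np.unique((p[:,:2]/.001).round().astype(int),axis=0,return_index=True); q=p[i,:2]
g=np.stack(np.meshgrid(np.arange(-.026,.023,.001),np.arange(-.035,.0351,.001)),-1).reshape(-1,2)
g=g[(g[:,0]>=-.001)|(abs(g[:,1])<=.012)]
from scipy.spatial import cKDTree
tq=cKDTree(q); tg=cKDTree(g)
def f(v):
    a=np.radians(v[2]); M=np.array([[np.cos(a),-np.sin(a)],[np.sin(a),np.cos(a)]]); o=v[:2]/1000
    return (tg.query((q-o)@M)[0]**2).mean()*1e6+(tq.query(g@M.T+o)[0]**2).mean()*1e6
b=min((minimize(f,[629.5,267,a],method='Nelder-Mead') for a in (-20,-15,-10)),key=lambda r:r.fun)
print(len(q),'origin mm, x heading',b.x.round(2),'cost',round(b.fun,3)); a=np.radians(b.x[2])
for gx in (13,15): print('grip',gx,b.x[:2]-gx*np.array([np.cos(a),np.sin(a)]))
E
python3 tee.py wK; python3 tee.py wE; python3 tee.py wB; python3 g.py .6165 .270 .005 165
```

```text
bench -0.0010090881050485445 ctr [0.60853431 0.26998411 0.02382663] corners [0.42733552 0.12476968] [0.62105102 0.32560326]
[368.  79.] 4020 rect 0.5497 0.3628 0.052 0.052 74.7 zmax 0.0461 z50 0.0395 top [0.5496 0.3629] [0.052 0.052]
[111. 135.] 2489 rect 0.5378 0.172 0.06 0.03 39.9 zmax 0.0269 z50 0.0215 top [0.5383 0.1729] [0.052 0.046]
[259. 215.] 3148 rect 0.6281 0.2677 0.07 0.05 75.7 zmax 0.0246 z50 0.0215 top [0.6286 0.2651] [0.053 0.07 ]
[290. 316.] 3761 rect 0.7344 0.248 0.035 0.132 3.8 zmax 0.0394 z50 0.0334 top [0.7307 0.2698] [0.036 0.087]
[101. 373.] 801 rect 0.7488 0.0819 0.038 0.02 36.9 zmax 0.0306 z50 0.0177 top [0.7449 0.0765] [0.013 0.028]
1937 origin mm, x heading [627.9  268.31 -12.81] cost 0.647
grip 13 [615.22713272 271.19565177]
grip 15 [613.27687355 271.63892275]
1818 origin mm, x heading [630.05 265.65 -12.94] cost 0.707
grip 13 [617.37736609 268.55863956]
grip 15 [615.42815434 269.00649397]
1701 origin mm, x heading [628.5  267.22 -13.72] cost 0.68
grip 13 [615.87422263 270.30736867]
grip 15 [613.93128762 270.78171407]
tilt [-0.0012 -0.0011 -1.    ]
t 20.57 cur [0.6136 0.2694 0.1183] 164.93 row az -0.07 shift -0.0026 0.0014 0.1133
```

View pics/wK.png

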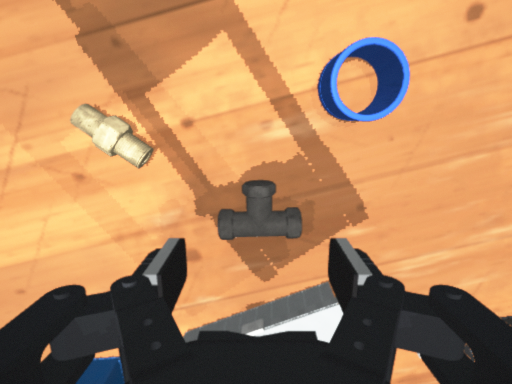

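The tee lies square in view at pixel (259,215), with its branch pointing up the image. Heading is about 166°. I'll grip across the branch.

Call:
{"api": "servo_tool", "payload": {
  "rows": [
    [0, 0, -1, -0.001, 0.0015, 0.03, 0.6],
    [0, 0, -1, -0.001, 0.0015, 0.06, 0.6],
    [0, 0, -1, -0.001, 0.0015, 0.09, 0.6],
    [0, 0, -1, -0.001, 0.0015, 0.113, 0.6],
    [0, 0, -1, -0.001, 0.0015, 0.113, 0.6],
    [0, 0, -1, -0.001, 0.0015, 0.113, 0.6],
    [0, 0, -1, -0.001, 0.0015, 0.113, 0],
    [0, 0, -1, -0.001, 0.0015, 0.113, 0],
    [0, 0, -1, -0.001, 0.0015, 0.113, 0],
    [0, 0, -1, -0.001, 0.0015, 0.113, 0],
    [0, 0, -1, -0.001, 0.0015, 0.113, 0],
    [0, 0, -1, -0.001, 0.0015, 0.113, 0]
  ],
  "grip_force": 70
}}

```text
t: 21.57
ee_pos: [0.6168, 0.2718, 0.0084]
tcp_rot: [0.002, 0.122, 0.993, 0.001]
contact_force: [-1.6, -2.7, 6.3]
width: 0.0224
grasp_force: 71.3
```

Call:
{"api": "servo_tool", "payload": {
  "rows": [
    [0, 0, 0, 0, 0, 0, 0],
    [0, 0, 0, 0, 0, -0.02, 0],
    [0, 0, 0, 0, 0, -0.04, 0],
    [0, 0, 0, 0, 0, -0.06, 0],
    [0, 0, 0, 0, 0, -0.07, 0],
    [0, 0, 0, 0, 0, -0.07, 0]
  ]
}}

```text
t: 22.07
ee_pos: [0.6177, 0.2727, 0.0793]
tcp_rot: [0.003, 0.122, 0.993, 0.002]
contact_force: [0.6, 0.5, -2.8]
width: 0.0224
grasp_force: 70.2
```

```bash
 python3 g.py .4487 -.0933 .075 174
```

```text
tilt [ 0.0063  0.0024 -1.    ]
t 22.07 cur [0.6177 0.2727 0.0793] 166.01 row az -7.99 shift 0.0755 -0.396 0.0043
```

Call:
{"api": "servo_tool", "payload": {
  "rows": [
    [0, 0, -8, 0.0755, -0.396, 0, 0],
    [0, 0, -8, 0.0755, -0.396, 0, 0],
    [0, 0, -8, 0.0755, -0.396, 0, 0],
    [0, 0, -8, 0.0755, -0.396, 0, 0],
    [0, 0, -8, 0.0755, -0.396, 0, 0],
    [0, 0, -8, 0.0755, -0.396, 0, 0],
    [0, 0, -8, 0.0755, -0.396, 0, 0],
    [0, 0, -8, 0.0755, -0.396, 0, 0],
    [0, 0, -8, 0.0755, -0.396, 0, 0],
    [0, 0, -8, 0.0755, -0.396, 0, 0],
    [0, 0, -8, 0.0755, -0.396, 0, 0],
    [0, 0, -8, 0.0755, -0.396, 0, 0]
  ]
}}

```text
t: 23.07
ee_pos: [0.4452, -0.0953, 0.0754]
tcp_rot: [-0.001, 0.054, 0.999, 0.0]
contact_force: [-0.6, 0.1, -2.8]
width: 0.0224
grasp_force: 70.4
```

```bash
python3 w.py wL; python3 g.py .4487 -.0933 .075 174
```

```text
bench -0.0011693681608611062 ctr [ 0.43367415 -0.09528909  0.00759166] corners [ 0.29986098 -0.23719931] [ 0.44053896 -0.04242363]
[478.  52.] 4702 rect 0.3608 0.0513 0.052 0.043 7.5 zmax 0.0457 z50 0.0313 top [0.3621 0.039 ] [0.045 0.018]
[260. 229.] 20486 rect 0.4573 -0.0949 0.116 0.091 83.8 zmax 0.1142 z50 0.0081 top [ 0.4443 -0.0909] [0.029 0.057]
[ 31. 232.] 6568 rect 0.4478 -0.2563 0.052 0.086 75.9 zmax 0.044 z50 0.0083 top [ 0.4491 -0.2564] [0.037 0.015]
[391. 332.] 256 rect 0.5501 -0.004 0.025 0.009 44.4 zmax 0.026 z50 0.023 top [ 0.5497 -0.0057] [0.02  0.015]
tilt [-4.e-04  6.e-04 -1.e+00]
t 23.12 cur [ 0.446  -0.0945  0.0755] 173.88 row az -0.12 shift -0.0025 0.0014 0.0005
```

View pics/wL.png

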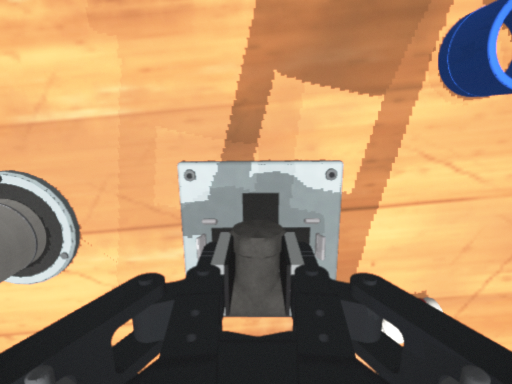

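The tee's branch shows at pixel (258,270), with the nest pad's branch above it at (260,210). I'll measure the branch tip in the nest frame.

```bash
python3 -c "
from h import *
A=np.load('wL.npz');P=A['P'];u,v=np.meshgrid(range(512),range(384))
m=(u>236)&(u<282)&(v>205)&(v<316)&(P[...,2]>.05)
q=P[m];a=np.radians(-6.0);d=q[:,:2]-np.array([.4626,-.0951]);X=d@[np.cos(a),np.sin(a)];Y=d@[-np.sin(a),np.cos(a)]
print('z',np.percentile(q[:,2],[2,50,90,98]),'X',np.percentile(X,[.5,2,50,98]))
for x in np.arange(-.034,-.005,.004):
  b=abs(X-x)<.002
  if b.sum()>10: print(round(x,3),b.sum(),'z',q[b,2].max().round(4),'ymid at top',Y[b][q[b,2]>q[b,2].max()-.002].mean().round(4), np.percentile(Y[b],[1,99]).round(4))
m2=(u>225)&(u<292)&(v>219)&(v<260)&(P[...,2]>.05)&(P[...,2]<.1);b=P[m2];print(cv2.minAreaRect(b[:,:2].astype(np.float32)))
"
```

```text
z [0.07149894 0.08853724 0.09069907 0.09163386] X [-0.02943218 -0.02924571 -0.01212781  0.01160748]
-0.03 795 z 0.0925 ymid at top -0.0024 [-0.012   0.0086]
-0.026 396 z 0.0924 ymid at top -0.0023 [-0.0117  0.0086]
-0.022 342 z 0.0922 ymid at top -0.0023 [-0.0118  0.0087]
-0.018 265 z 0.0916 ymid at top -0.0023 [-0.012   0.0088]
-0.014 335 z 0.0904 ymid at top -0.0025 [-0.0122  0.0088]
-0.01 349 z 0.0907 ymid at top -0.0022 [-0.0123  0.0088]
-0.006 328 z 0.0909 ymid at top -0.0026 [-0.0123  0.0088]
((0.44144779443740845, -0.09479086101055145), (0.03122459352016449, 0.01723448932170868), 83.69853210449219)
```

Call:
{"api": "servo_tool", "payload": {
  "rows": [
    [0, 0, 0, -0.003, 0.0017, 0, 0],
    [0, 0, 0, -0.003, 0.0017, 0, 0],
    [0, 0, 0, -0.003, 0.0017, 0.01, 0],
    [0, 0, 0, -0.003, 0.0017, 0.02, 0],
    [0, 0, 0, -0.003, 0.0017, 0.03, 0],
    [0, 0, 0, -0.003, 0.0017, 0.037, 0],
    [0, 0, 0, -0.003, 0.0017, 0.042, 0],
    [0, 0, 0, -0.003, 0.0017, 0.047, 0],
    [0, 0, 0, -0.003, 0.0017, 0.052, 0],
    [0, 0, 0, -0.003, 0.0017, 0.056, 0],
    [0, 0, 0, -0.003, 0.0017, 0.056, 0],
    [0, 0, 0, -0.003, 0.0017, 0.056, 0]
  ]
}}

```text
t: 24.12
ee_pos: [0.4494, -0.0928, 0.0198]
tcp_rot: [-0.0, 0.052, 0.999, 0.0]
contact_force: [1.3, 0.1, -2.2]
width: 0.0223
grasp_force: 70.3
```

```bash
python3 -c "
from h import *
s=manip.sense();print(s['ee_pos'],s['contact_force'],s['moment'])"
```

```text
[ 0.44941263 -0.09283594  0.01984324] [ 1.28540453  0.08743747 -2.235106  ] [ 0.02446604  0.02407239 -0.00583985]
```

Call:
{"api": "servo_tool", "payload": {
  "rows": [
    [0, 0, 0, 0, 0, 0.002, 0],
    [0, 0, 0, 0, 0, 0.0035, 0],
    [0, 0, 0, 0, 0, 0.0035, 0],
    [0, 0, 0, 0, 0, 0.0035, 0.37],
    [0, 0, 0, 0, 0, 0.0035, 0.37],
    [0, 0, 0, 0, 0, 0.0035, 0.37],
    [0, 0, 0, 0, 0, 0.0035, 0.37],
    [0, 0, 0, 0, 0, -0.01, 0.37],
    [0, 0, 0, 0, 0, -0.04, 0.37],
    [0, 0, 0, 0, 0, -0.08, 0.37],
    [0, 0, 0, 0, 0, -0.12, 0.37],
    [0, 0, 0, 0, 0, -0.15, 0.37]
  ]
}}

```text
t: 25.12
ee_pos: [0.4504, -0.0931, 0.1731]
tcp_rot: [0.002, 0.052, 0.999, -0.0]
contact_force: [1.3, 0.4, 0.6]
width: 0.0317
grasp_force: 0.0
```

Call:
{"api": "servo_tool", "payload": {
  "rows": [
    [0, 0, 0, -0.02, 0, -0.07, 0.6],
    [0, 0, 0, -0.02, 0, -0.07, 0.6],
    [0, 0, 0, -0.02, 0, -0.07, 0.6],
    [0, 0, 0, -0.02, 0, -0.07, 0.6],
    [0, 0, 0, -0.02, 0, -0.07, 0.6]
  ]
}}

```text
t: 25.53
ee_pos: [0.4687, -0.0947, 0.2395]
tcp_rot: [-0.0, 0.052, 0.999, 0.0]
contact_force: [-0.1, -0.7, -0.4]
width: 0.0513
grasp_force: 0.0
```

```bash
python3 w.py wM; python3 a.py
```

```text
bench -0.0010510159957501375 ctr [ 0.49856526 -0.0996599   0.00717643] corners [-0.0336053 -0.8976477] [ 0.46426452 -0.04144866]
[481.  48.] 2804 rect 0.3643 0.1513 0.05 0.052 82.5 zmax 0.046 z50 0.0304 top [0.3646 0.1497] [0.051 0.045]
[392.  54.] 2191 rect 0.3605 0.0571 0.052 0.052 85.1 zmax 0.0461 z50 0.0358 top [0.3604 0.0572] [0.052 0.052]
[257. 161.] 7207 rect 0.4615 -0.0951 0.116 0.099 84.0 zmax 0.0317 z50 0.0078 top [ 0.4623 -0.0953] [0.05 0.07]
[105. 164.] 4271 rect 0.4421 -0.2676 0.086 0.073 13.0 zmax 0.0579 z50 0.0258 top [ 0.4444 -0.2761] [0.051 0.053]
[478. 202.] 1055 rect 0.5376 0.1716 0.061 0.031 42.4 zmax 0.0268 z50 0.0211 top [0.5378 0.1721] [0.051 0.045]
[343. 221.] 895 rect 0.5475 0.0049 0.025 0.058 14.3 zmax 0.0253 z50 0.0217 top [0.5461 0.005 ] [0.029 0.059]
[270. 269.] 5358 rect 0.6091 -0.0876 0.097 0.125 13.1 zmax 0.0541 z50 0.0262 top [ 0.6103 -0.0877] [0.053 0.085]
[505. 329.] 161 rect 0.7267 0.2236 0.004 0.025 1.4 zmax 0.0304 z50 0.0144 top [0.7265 0.2173] [0.003 0.007]
[390. 366.] 1009 rect 0.7661 0.0615 0.092 0.041 32.9 zmax 0.0518 z50 0.035 top [0.7525 0.0572] [0.042 0.056]
[121. 363.] 375 rect 0.7313 -0.3269 0.023 0.055 32.1 zmax 0.0266 z50 0.0247 top [ 0.7226 -0.3196] [0.03 0.03]
scene [-0.0009684   0.63291705  0.85343739] [ 0.46140711 -0.51825198 -0.72008219] 465.82375331071955
top [0.34525737 0.02878251 1.11313289] [ 0.1535634  -0.00556546 -0.98812312] 361.7904331732453
25.6833 [ 0.46783135 -0.09450611  0.23822541] [-1.92755671e-03  5.23393450e-02  9.98627392e-01  4.56825821e-04] 0.05108283726793707 [ 0.31709774 -0.36550446 -1.0720555 ]
```

View pics/wM.png

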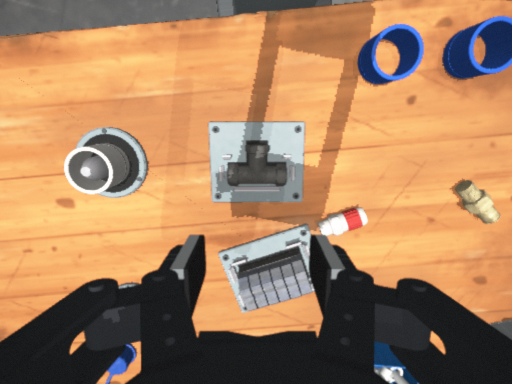

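View pics/scene.png

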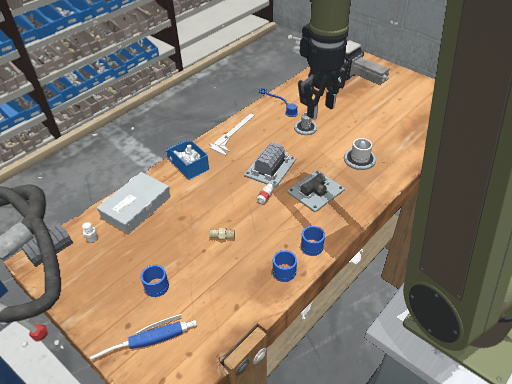

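All four parts are seated: the tee is in the nest at pixel (257,165), the die set in the cradle at (270,280), the sleeve on the post and the ferrule on the pin. The tee's top is at 32 mm and the die set's at 54 mm, both as expected. The nipple and coupler haven't moved, and the arm is clear.

```bash
python3 -c "
from rig import manip
print(manip.finish_job())"
```

```text
the job is handed in; nothing more can be done
None
```

All four parts are on their holders and released, the nipple and coupler are where they started, and the job was handed in at about 26 s; no verdict came back.

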